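# Tidy the remotes away by console lamp

## Robot

A 7-joint arm with a two-finger parallel gripper is mounted at the origin on the work surface. World frame = base frame: x ahead of the robot, y to its left, z up, the work surface at z = 0. Lengths are in m, angles in rad, forces in N, time in s.
With the tool pointing down it reaches from about 0.35 to 0.9 m from the base axis. Payload 19.9 kg.
Tool frame: the origin (TCP) lies between the finger pads; the fingertips stand 19 mm ahead of it and the grasp point (between the pads) is the TCP; z points along the fingers, y is the direction in which the jaws open and shut (so a half turn about z gives the same grasp; the last joint's range is limited). The gripper opens to 94 mm and grips with 3 to 60 N. Pads are 16 mm wide; open, the fingers measure 119 mm over their backs; the gripper's body (75 mm by 177 mm) begins 78 mm behind the grasp point.
Start: joints at [1.095, 0.417, -0.01, 1.614, 0.005, 1.111, -0.053], TCP at [0.263, -0.567, 0.224] pointing down, gripper open.
Joint ranges: [-2.81, 2.81], [-0.39, 2.02], [-1.27, 1.25], [0.06, 2.57], [-1.19, 4.33], [0.19, 2], [-2.82, 2.82]. Speed limits (rad/s): [1.89, 1.89, 2.39, 2.39, 3.01, 3.01, 3.01].

## Interface

Orientations are given as a 3x3 rotation matrix whose columns are the frame's x, y, z axes.
In Python, from rig import robot gives the robot as it stands. Calls block until the motion is done:
- robot.move_ptp(position, orientation): joint-space move of the TCP to a pose.
- robot.move_linear(position, velocity=0.15, frame=None, threshold=None): straight line of the TCP; frame=None keeps the orientation; velocity is the mean speed in m/s. With threshold (N) it stops when the force on the tool has changed by that much, and returns True; else False.
- robot.goto_joints(angles): joint-space move.
- robot.gripper_to(opening): finger opening in m; the grip force is fixed at half the most; returns when the fingers have stopped.
- robot.pause(seconds).
- robot.ik(position, orientation): joint angles nearest the present ones, or None.
- robot.get_state(): the state.
- robot.grab_frame(name): name is "scene" or "top"; returns the picture (400x640x3 uint8, red, green, blue); there is no depth.
- robot.camera_info(name): a dict with "fx", "fy", "cx", "cy" (pixels), "rvec" (rotation vector, rad) and "tvec" (3), from world to camera coordinates, as OpenCV has them. Camera axes: x right, y down, z forward; pixel columns grow to the right and rows downward; lengths in m; the calibration is good to about 2 mm. A picture is of the moment at which its call begins. camera_info takes no time and is no camera call.
A pose or a line that the arm cannot do raises robot.PlanningError and nothing moves.
- robot.sign_off(): hands the job in, once; it reports no verdict.
The state is a dict: "time": time; "qpos": joint angles; "joint_vel": joint speeds; "effort": joint torques, N m; "ee_pos": TCP position; "tool_rot": TCP orientation; "force": force on the tool from outside, world axes, zero at the start; "moment": the same for the moment, N m; "opening": finger opening in m.
Only numpy, scipy, OpenCV 4.12 (cv2) and the standard library are available. Lean on these libraries where they do the work, as an engineer would, in place of code of your own. Each camera call takes 0.05 s, during which the arm holds its last target.

## Task

Switch the console lamp on by pulling its knob out until it clicks, then lay every remote that is lying on the console in the round rattan-look caddy. With the lamp still on, set the lid on the caddy so that it sits down level all round with its tab right over the caddy's catch, then switch the lamp off by pushing the knob fully back in. Leave the steel tumbler and the succulent pot where they are, and if something gets knocked out of place, put it right.

Things in the scene. Friction and masses are not known exactly. Their poses are not given: they have to be found in the camera images.
- lamp_knob (a joint): travel of the lamp's push-pull knob in m: 0 = fully in (lamp off), 0.018 = fully out at its detent (lamp on). An over-centre spring holds it at either end: about 5 N moves it off an end, and it snaps to the nearer end from anywhere between. Off at the start
- lamp_knob_grip (a point): centre of the knob's head, moves with it; axes as the lamp's. The head is a black cylinder 26 in diameter and 20 long, its axis level, along the lamp's x axis, 50 above the console; with the knob in, the head's back is 14 and its front 34 off the lamp's front face (a thin 10 mm steel stem behind it). It pulls out towards the lamp's -x (roughly towards the robot) and pushes in towards its +x. It can be pinched from above across the lamp's y axis
- lamp: the console lamp, fixed: a white square base 120 x 120 x 75 high, the knob at the middle of its front (-x) face; on the base, 28 behind its centre (+x), an upright round light tube 62 in diameter whose top is 150 above the console. Origin at the centre of the base's underside
- caddy: round rattan-look caddy, fixed, open on top: 192 outside diameter at the rim (176 at the foot), 65 high, wall 6, inner floor 5 above the console, inside diameter 180 at the rim and about 165 at the floor. Origin at the centre of its underside, z up; its catch is on its -x side
- caddy_catch (a point): the catch: a darker block 22 wide (y) standing out from the caddy's outer wall on its -x side, to 115 from the caddy's axis, 26 to 56 above the console. This point is 107 out from the axis at the height of the rim (65)
- lid: the caddy's round lid, 0.11 to 0.22 kg: a flange disc 198 in diameter and 6 thick, under it a plug 168 in diameter (tapering to 160) and 10 deep that goes inside the rim, and on top a straight bar handle 60 long (along the lid's x), 16 wide (y) and 30 high, its top 46 above the origin. Origin at the centre of the plug's underside, z up. It lies plug down on the console at the start; seated, the flange rests on the rim and the origin is 55 above the console
- lid_tab (a point): the lid's tab, a darker tongue 22 wide in the flange's plane at the lid's -x side, in line with the handle, standing out to 118 from the centre. This point is 107 out from the centre, at the underside of the flange
- remote1: a slim black remote, a flat bar 120 long (its x axis) x 38 wide (y) x 16 high, origin at the centre of its underside, buttons on top (+z). May be absent (there are two to four remotes in all). About 0.05 to 0.13 kg
- remote2: another slim black remote, a flat bar 120 long (its x axis) x 38 wide (y) x 16 high, origin at the centre of its underside, buttons on top (+z). May be absent (there are two to four remotes in all). About 0.05 to 0.13 kg
- remote3: a shorter slim black remote, a flat bar 105 long (its x axis) x 34 wide (y) x 16 high, origin at the centre of its underside, buttons on top (+z). May be absent (there are two to four remotes in all). About 0.05 to 0.13 kg
- remote4: another shorter slim black remote, a flat bar 105 long (its x axis) x 34 wide (y) x 16 high, origin at the centre of its underside, buttons on top (+z). May be absent (there are two to four remotes in all). About 0.05 to 0.13 kg
- tumbler: bystander: stainless steel tumbler, about 72 in diameter, 120 high, origin at the centre of its underside
- pot: bystander: teal ceramic pot with a succulent, 84 in diameter at the top, about 110 high with the plant, origin at the centre of its underside

How it is judged:
On the way, in this order (a step that is already met when the one before it is completed fails the run):
1. the knob is pulled out to its detent: lamp on (value of joint lamp_knob above 0.014 m), for 0.3 s.
2. with the lamp on, every remote lies in the caddy, let go (value of joint lamp_knob above 0.014 m and horizontal distance between each of remote1, remote2, remote3, remote4 and caddy below 0.06 m and z of remote1 in the frame of caddy between 0 and 0.042 m and z of remote2 in the frame of caddy between 0 and 0.042 m and z of remote3 in the frame of caddy between 0 and 0.042 m and z of remote4 in the frame of caddy between 0 and 0.042 m and contact force between the fingers and remote1 below 0.1 N and contact force between the fingers and remote2 below 0.1 N and contact force between the fingers and remote3 below 0.1 N and contact force between the fingers and remote4 below 0.1 N), for 0.3 s.
3. with the lamp on and the remotes inside, the lid sits level on the rim, tab over catch (value of joint lamp_knob above 0.014 m and horizontal distance between each of remote1, remote2, remote3, remote4 and caddy below 0.06 m and z of remote1 in the frame of caddy between 0 and 0.042 m and z of remote2 in the frame of caddy between 0 and 0.042 m and z of remote3 in the frame of caddy between 0 and 0.042 m and z of remote4 in the frame of caddy between 0 and 0.042 m and horizontal distance between lid and caddy below 0.01 m and z of lid in the frame of caddy between 0.051 and 0.059 m and angle between lid's own z axis and vertical below 0.05 rad and horizontal distance between lid_tab and caddy_catch below 0.018 m), for 0.3 s.
At the end, for the whole second after the job is handed in: knob in (within 3 mm); every remote present in the caddy (origin within 60 mm of its axis, under 42 mm up); lid at rest on the rim, within 10 mm of the caddy's axis, height within 4 mm, level within 0.05 rad, tab within 18 mm sideways of the catch (value of joint lamp_knob below 0.003 m and horizontal distance between each of remote1, remote2, remote3, remote4 and caddy below 0.06 m and z of remote1 in the frame of caddy between 0 and 0.042 m and z of remote2 in the frame of caddy between 0 and 0.042 m and z of remote3 in the frame of caddy between 0 and 0.042 m and z of remote4 in the frame of caddy between 0 and 0.042 m and horizontal distance between lid and caddy below 0.01 m and z of lid in the frame of caddy between 0.051 and 0.059 m and angle between lid's own z axis and vertical below 0.05 rad and horizontal distance between lid_tab and caddy_catch below 0.018 m and linear speed of lid below 0.02 m/s); the robot touches nothing.
It fails at once if the steel tumbler is moved by more than 4 cm (distance of tumbler from where it was at the start of the episode above 0.04 m).
It fails at once if the succulent pot is moved by more than 4 cm (distance of pot from where it was at the start of the episode above 0.04 m).
Of remote1, remote2, remote3, remote4 only 2 to 4 are there at a start; the rules pass over those that are not, and their reading is None.
At some moment in a run one of remote1, remote2, remote3, remote4, lid may be knocked a few centimetres aside while the robot is not near it.
Once in a run the grip may slacken for a moment while it holds something.
It also fails if it takes over 210 s, if anything falls off the work surface, if the arm or the gripper's body presses on something with over 40 N, if the wrist force passes 120 N, or if a joint passes its speed limit or range.

## Working session

There is one attempt and no reset: what is moved stays moved. The work goes in short steps, each a Python script; the robot and the scene stay as the last script left them, time stands still between calls to the robot, and variables do not carry over. Pictures are saved under pics/ and viewed, and the job is handed in when it is done.

```bash
ls; mkdir -p pics; python3 - <<'E'
from rig import robot
import cv2,numpy as np
for n in("scene","top"):
    f=robot.grab_frame(n); cv2.imwrite(f"pics/{n}0.png",f[:,:,::-1])
    i=robot.camera_info(n); print(n,i)
    R=cv2.Rodrigues(np.array(i["rvec"]))[0]; print(-R.T@np.array(i["tvec"]).ravel())
print(robot.get_state())
E
```

```text
pics
scene {'fx': 503.6622291813763, 'fy': 503.6622291813763, 'cx': 327.83145261547673, 'cy': 196.55425656703548, 'rvec': array([ 1.19000319,  2.21437243, -1.05886787]), 'tvec': array([ 0.24879779, -0.16116524,  1.71357261])}
[1.33650246 0.58205493 0.94825043]
top {'fx': 364.0341744066643, 'fy': 364.0341744066643, 'cx': 317.9146716380842, 'cy': 194.13486417581115, 'rvec': array([ 2.14476378, -2.12564286,  0.19145642]), 'tvec': array([-0.02223858,  0.44578451,  1.03516153])}
[ 0.26279553 -0.01109468  1.09617207]
{'time': 0.1, 'qpos': array([ 1.09547173,  0.41789544, -0.01034085,  1.61408973,  0.00468607,
        1.110717  , -0.05297288]), 'joint_vel': array([-0.00132158, -0.00028505, -0.0013016 , -0.00324353,  0.00059047,
       -0.00222719, -0.00110454]), 'effort': array([ 8.75086134e-04, -8.52578545e+01,  6.39632419e-01, -4.26693964e+01,
       -4.89580887e-02,  1.64408865e-02, -1.19612787e-04]), 'ee_pos': array([ 0.26259874, -0.56681093,  0.22390961]), 'tool_rot': array([[ 9.07338074e-01,  4.20401430e-01, -5.07672182e-04],
       [ 4.20401733e-01, -9.07337568e-01,  9.59259118e-04],
       [-5.73561386e-05, -1.08379859e-03, -9.99999411e-01]]), 'force': array([-0.56560572, -0.28025909, -0.04572766]), 'moment': array([-0.06280127, -0.01788761, -0.01348479]), 'opening': 0.09369996637168711}
```

View pics/scene0.png

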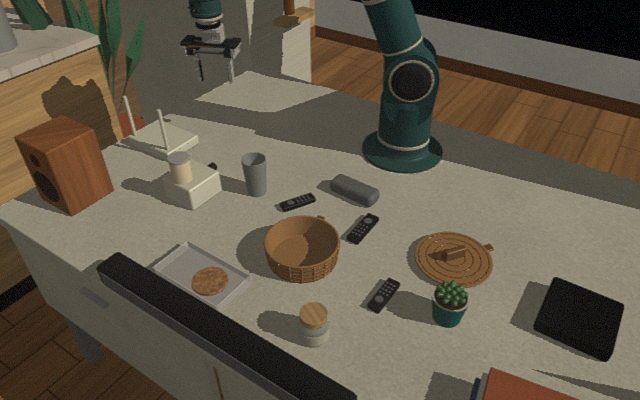

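View pics/top0.png

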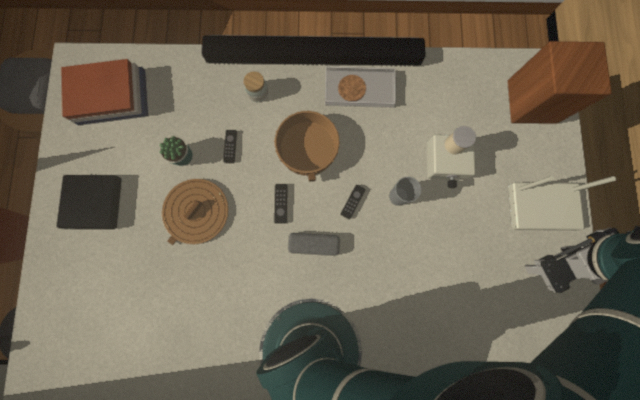

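The pictures show three remotes, top view at about (230,147), (281,203) and (353,201). The caddy is at (308,143), the lid at (196,211) with its tab at lower left, the lamp at (450,157) with its knob at (453,183), the tumbler at (405,190) and the pot at (174,150). Next I'll zoom in and measure.

```bash
cat > h.py <<'E'
from rig import robot
import cv2,numpy as np
def cam(n):
    i=robot.camera_info(n); R=cv2.Rodrigues(np.array(i["rvec"]))[0]; t=np.array(i["tvec"]).ravel()
    K=np.array([[i["fx"],0,i["cx"]],[0,i["fy"],i["cy"]],[0,0,1]]); return K,R,t
def ray(n,uv,z):
    K,R,t=cam(n); C=-R.T@t; uv=np.atleast_2d(np.array(uv,float))
    d=(R.T@np.linalg.inv(K)@np.c_[uv,np.ones(len(uv))].T).T
    s=(z-C[2])/d[:,2]; return C+d*s[:,None]
def proj(n,P):
    K,R,t=cam(n); P=np.atleast_2d(np.array(P,float)); return cv2.projectPoints(P,cv2.Rodrigues(R)[0],t,K,None)[0][:,0]
def grab(n,name=None):
    f=robot.grab_frame(n)[:,:,::-1].copy()
    if name: cv2.imwrite(f"pics/{name}.png",f)
    return f
def crop(f,x0,x1,y0,y1,s,name): cv2.imwrite(f"pics/{name}.png",cv2.resize(f[y0:y1,x0:x1],None,fx=s,fy=s,interpolation=cv2.INTER_CUBIC))
def down(yaw):
    # jaws axis (tool y) along world angle yaw, tool z down
    y=np.array([np.cos(yaw),np.sin(yaw),0]); z=np.array([0,0,-1.]); return np.c_[np.cross(y,z),y,z]
def st():
    s=robot.get_state(); print('t',round(s['time'],1),'ee',s['ee_pos'].round(4),'F',s['force'].round(2),'op',round(s['opening'],4),'q',s['qpos'].round(2)); return s
E
python3 - <<'E'
from h import *
f=cv2.imread('pics/top0.png')
crop(f,150,350,100,260,4,'c1'); crop(f,330,490,110,230,5,'c2')
f=cv2.imread('pics/scene0.png'); crop(f,140,280,130,220,5,'c3')
E
```

```text
(no output)
```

View pics/c1.png

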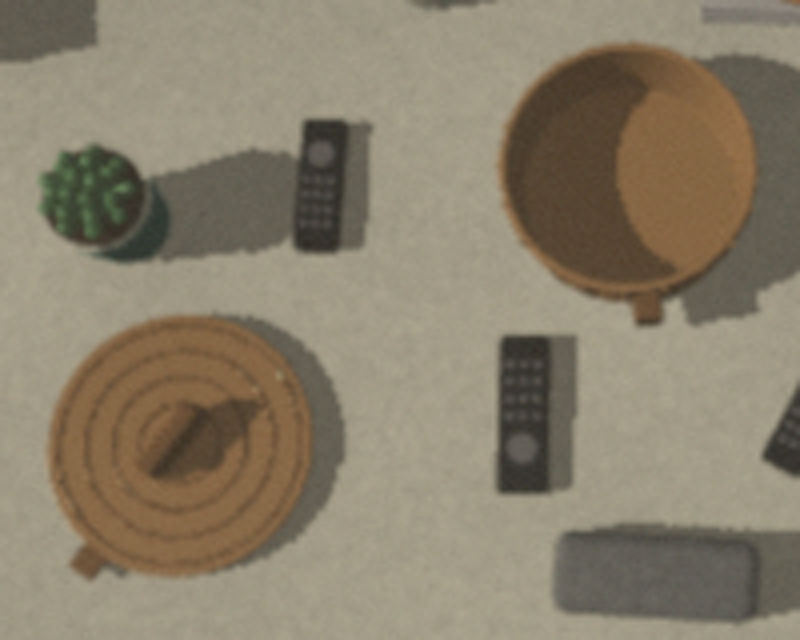

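View pics/c2.png

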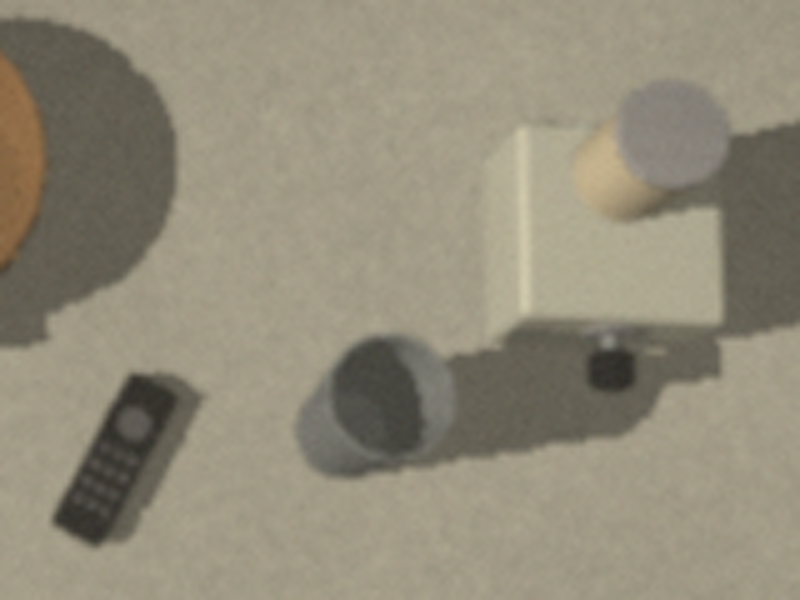

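View pics/c3.png

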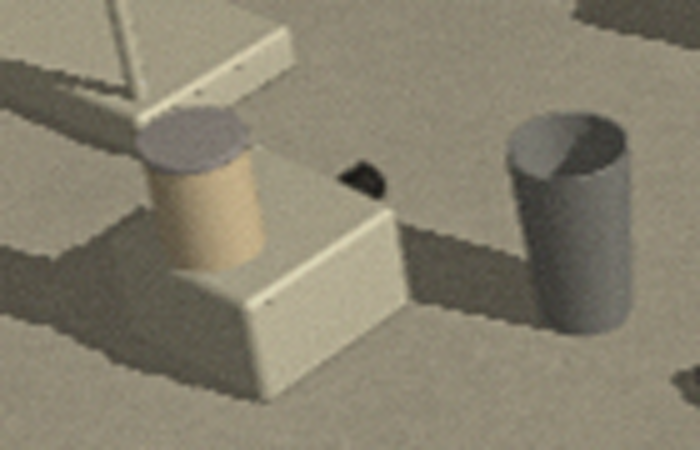

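```bash
cat >> h.py <<'E'
def black(f):
    h=cv2.cvtColor(f,cv2.COLOR_BGR2HSV); return ((h[...,2]<70)).astype(np.uint8)*255
def remotes(f,n="top",z=0.011,vis=True):
    out=[]; m=cv2.inRange(cv2.cvtColor(f,cv2.COLOR_BGR2GRAY),0,62)
    m=cv2.morphologyEx(m,cv2.MORPH_CLOSE,np.ones((5,5),np.uint8))
    for c in cv2.findContours(m,cv2.RETR_EXTERNAL,cv2.CHAIN_APPROX_NONE)[0]:
        if not 150<cv2.contourArea(c)<900: continue
        P=ray(n,c[:,0].astype(float),z)[:,:2]; (ctr,sz,a)=cv2.minAreaRect(P.astype(np.float32))
        if sz[0]<sz[1]: sz=sz[::-1]; a+=90
        if sz[0]<.07 or sz[0]>.16 or sz[1]>.065 or sz[1]<.02: continue
        out.append((np.array(ctr),np.array(sz),np.deg2rad((a+90)%180-90),c[:,0].mean(0)))
    return out
def brown(f):
    h=cv2.cvtColor(f,cv2.COLOR_BGR2HSV); return cv2.inRange(h,(6,95,35),(20,255,255))
def discs(f):
    m=brown(f); m=cv2.morphologyEx(m,cv2.MORPH_CLOSE,np.ones((5,5),np.uint8)); res=[]
    for c in cv2.findContours(m,cv2.RETR_EXTERNAL,cv2.CHAIN_APPROX_NONE)[0]:
        if 2200<cv2.contourArea(c)<6000: res.append(c[:,0].astype(float))
    return res
def circ(P):
    # robust circle fit
    w=np.ones(len(P),bool)
    for _ in range(6):
        A=np.c_[2*P[w],np.ones(w.sum())]; s=np.linalg.lstsq(A,(P[w]**2).sum(1),rcond=None)[0]
        c=s[:2]; r=np.sqrt(s[2]+c@c); e=np.linalg.norm(P-c,axis=1)-r; w=np.abs(e)<0.0035
    return c,r,e,w
def disc(c,z,n="top"):
    P=ray(n,c,z)[:,:2]; o,r,e,w=circ(P); t=P[e>0.006]
    if len(t)==0: return o,r,None,0
    far=P[e>e.max()*0.5]; d=far.mean(0)-o
    return o,r,np.arctan2(d[1],d[0]),e.max()
E
python3 - <<'E'
from h import *
f=cv2.imread('pics/top0.png')
for r in remotes(f): print('remote',[np.round(v,3) for v in r])
for c in discs(f):
    print('px',c.mean(0).round(), 'lid',disc(c,.015),'caddy',disc(c,.065))
# lamp base top corners in top0 from crop c2
L=np.array([[518,125],[722,212],[722,325],[518,318]])/5+[330,110]
print('lamp top',ray('top',L,.075).round(3))
kt=np.array([611,370])/5+[330,110]; print('knob',ray('top',kt,.056).round(3))
ks=np.array([366,181])/5+[140,130]; print('knob scene',ray('scene',ks,.05).round(3))
tm=np.array([391,397])/5+[330,110]; print('tumbler rim',ray('top',tm,.12).round(3))
tb=np.array([585,318])/5+[140,130]; print('tumbler foot front',ray('scene',tb,.0).round(3))
print('tube top',ray('top',np.array([673,134])/5+[330,110],.15))
print('pot',ray('top',np.array([92,195])/4+[150,100],.1), 'ant',ray('top',[[522,186],[612,180],[570,180]],.15))
E
```

```text
remote [array([ 0.43 , -0.124]), array([0.102, 0.03 ]), np.float64(-0.504), array([352.73 , 201.486])]
remote [array([0.422, 0.094]), array([0.113, 0.033]), np.float64(0.023), array([280.882, 203.301])]
remote [array([0.599, 0.255]), array([0.097, 0.033]), np.float64(-0.033), array([229.934, 146.   ])]
px [193. 213.] lid (array([0.39706531, 0.34839108]), np.float64(0.0963915220821353), np.float64(2.5292471363923275), np.float64(0.02044918259281045)) caddy (array([0.39085585, 0.33176626]), np.float64(0.0919337893582699), np.float64(2.529247136392324), np.float64(0.01950348748964076))
px [307. 144.] lid (array([0.61479385, 0.01758091]), np.float64(0.0987187355840302), np.float64(-2.9975944568744537), np.float64(0.02190036897697456)) caddy (array([0.59840671, 0.01624761]), np.float64(0.09420943258578024), np.float64(-2.9975183007839337), np.float64(0.020723627274370035))
px [ 14. 209.] lid (array([0.40454523, 0.91917762]), np.float64(0.20546563981266183), np.float64(-0.9640086384179161), np.float64(0.13225076068264505)) caddy (array([0.39726838, 0.87621912]), np.float64(0.1966476260649094), np.float64(-0.8923892462374096), np.float64(0.12474374369667265))
px [96. 89.] lid (array([0.78256396, 0.68289906]), np.float64(0.11022878709437794), np.float64(1.0509004373047763), np.float64(0.028088640618712246)) caddy (array([0.75852669, 0.65080455]), np.float64(0.10513113472071986), np.float64(1.0509004373050648), np.float64(0.026789650315932334))
lamp top [[ 0.619 -0.356  0.075]
 [ 0.568 -0.473  0.075]
 [ 0.5   -0.469  0.075]
 [ 0.503 -0.351  0.075]]
knob [[ 0.477 -0.41   0.056]]
knob scene [[ 0.475 -0.407  0.05 ]]
tumbler rim [[ 0.447 -0.264  0.12 ]]
tumbler foot front [[ 0.459 -0.252  0.   ]]
tube top [[ 0.58883057 -0.41533514  0.15      ]]
pot [[0.56162953 0.39319824 0.1       ]] ant [[ 0.45385314 -0.56028385  0.15      ]
 [ 0.47259608 -0.80348789  0.15      ]
 [ 0.47146667 -0.69053589  0.15      ]]
```

Measured: three remotes, caddy (0.598, 0.016), lid (0.397, 0.348), and knob at about (0.476, -0.410) by both views. I'll start with the knob.

```bash
cat >> h.py <<'E'
def wrap(a): return (a+np.pi)%(2*np.pi)-np.pi
def pick_yaw(p,yaw):
    q0=robot.get_state()['qpos']; best=None
    for y in (yaw,yaw+np.pi):
        q=robot.ik(np.array(p),down(y))
        if q is None: continue
        q=np.array(q); c=np.abs(q-q0).max()+ (5 if abs(q[6])>2.6 else 0)
        if best is None or c<best[0]: best=(c,wrap(y))
    return None if best is None else best[1]
def over(x,y,yaw,z=0.25):
    s=robot.get_state(); p=s['ee_pos'].copy()
    if p[2]<z-.02: robot.move_linear(np.array([p[0],p[1],z]),velocity=.2)
    yw=pick_yaw([x,y,z],yaw); robot.move_ptp(np.array([x,y,z]),down(yw)); return yw
E
python3 - <<'E'
from h import *
ya=-0.04; ax=np.array([np.cos(ya),np.sin(ya),0]); k=np.array([.476,-.4105,.05])
robot.gripper_to(.06)
print(over(k[0],k[1],np.pi/2+ya,.2)); st()
print(robot.move_linear(k,velocity=.08,threshold=8)); st()
robot.gripper_to(0.0); st()
grab('scene','k_s');f=grab('top','k_t'); crop(f,400,520,110,230,4,'k_c')
E
```

```text
-1.6107963267948966
t 1.8 ee [ 0.475  -0.4117  0.2002] F [-0.61  0.15 -0.57] op 0.0599 q [ 0.67  0.45 -0.01  1.63  0.    1.07 -0.95]
False
t 3.9 ee [ 0.4762 -0.4106  0.0504] F [ 0.23  0.75 -0.63] op 0.0596 q [ 0.67  0.63 -0.01  1.73  0.01  0.79 -0.96]
t 4.5 ee [ 0.476  -0.4107  0.05  ] F [-0.05 -0.76 -0.49] op 0.0252 q [ 0.67  0.63 -0.01  1.73  0.01  0.79 -0.96]
```

View pics/k_s.png

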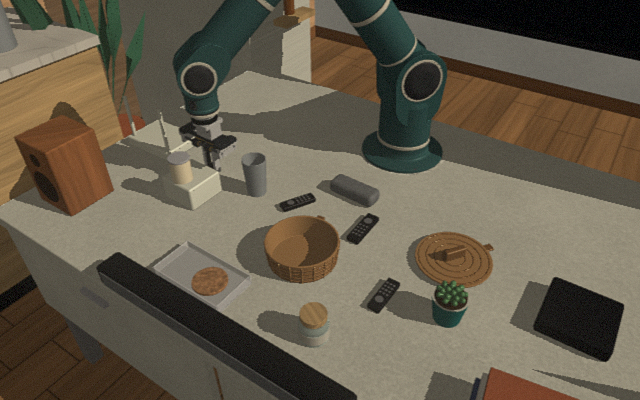

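The picture shows the fingers round the knob at (212,158), and the opening reads 25 mm, so the knob is gripped. Pulling next.

```bash
python3 - <<'E'
from h import *
ya=-0.04; ax=np.array([np.cos(ya),np.sin(ya),0]); p=robot.get_state()['ee_pos']
for d in (.006,.012,.0195):
    robot.move_linear(p-ax*d,velocity=.03); st()
robot.pause(.3); st()
robot.gripper_to(.05); st()
e=robot.get_state()['ee_pos']; robot.move_linear(np.array([e[0],e[1],.25]),velocity=.2)
# r1 approach-clear view
robot.move_ptp(np.array([.40,-.36,.25]),robot.get_state()['tool_rot'])
f=grab('top','on_t'); g=grab('scene','on_s'); crop(f,330,490,110,230,5,'on_c')
crop(g,140,280,130,220,5,'on_cs')
for r in remotes(f): print('remote',[np.round(v,3) for v in r])
for c in discs(f)[:2]: print('lid',disc(c,.015),'caddy',disc(c,.065))
E
```

```text
t 5.0 ee [ 0.47   -0.4104  0.0501] F [ 2.   -2.05 -2.16] op 0.0252 q [ 0.68  0.62 -0.01  1.74  0.01  0.78 -0.95]
t 5.3 ee [ 0.4633 -0.4102  0.05  ] F [-2.76 -0.76  1.84] op 0.0251 q [ 0.68  0.61 -0.01  1.75  0.01  0.78 -0.94]
t 5.7 ee [ 0.4578 -0.41    0.0501] F [ 9.44 -5.75 -8.62] op 0.025 q [ 0.69  0.61 -0.01  1.76  0.01  0.77 -0.94]
t 6.0 ee [ 0.4578 -0.41    0.0501] F [ 9.11 -4.62 -8.32] op 0.025 q [ 0.69  0.61 -0.01  1.76  0.01  0.77 -0.94]
t 6.6 ee [ 0.4565 -0.4099  0.05  ] F [-0.44  0.09  0.49] op 0.0502 q [ 0.69  0.61 -0.01  1.77  0.01  0.77 -0.94]
remote [array([0.04 , 0.854]), array([0.155, 0.039]), np.float64(0.149), array([  5.846, 334.954])]
remote [array([0.423, 0.093]), array([0.11, 0.03]), np.float64(0.023), array([281.377, 204.283])]
lid (array([0.39714111, 0.34831196]), np.float64(0.09633906912050973), np.float64(2.5196607976920684), np.float64(0.02060961943984882)) caddy (array([0.39092815, 0.3316908 ]), np.float64(0.0918837621419662), np.float64(2.5196607976920724), np.float64(0.019656504756949397))
lid (array([0.61454903, 0.01759276]), np.float64(0.098762428650033), np.float64(-2.9971931218876207), np.float64(0.021618983251676216)) caddy (array([0.59802954, 0.01626949]), np.float64(0.09432307613096792), np.float64(-2.996836030051239), np.float64(0.020244529611789963))
```

View pics/on_c.png

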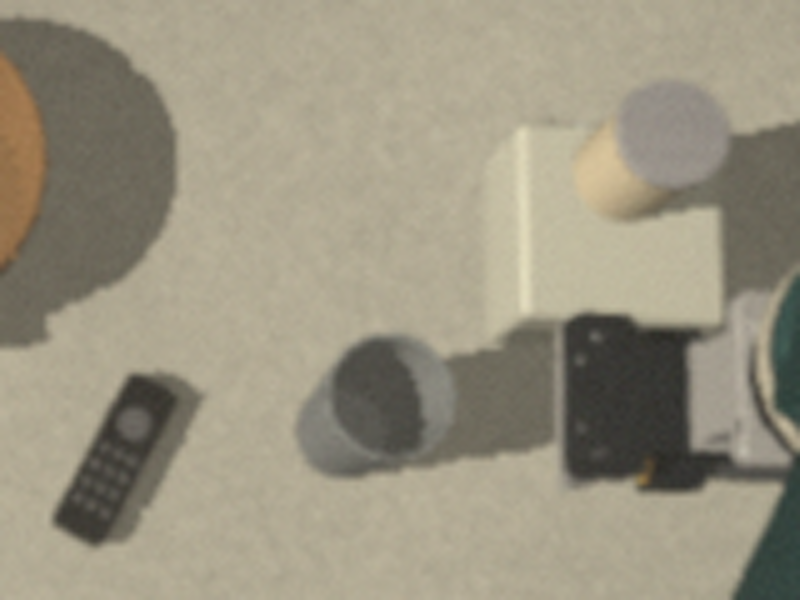

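View pics/on_cs.png

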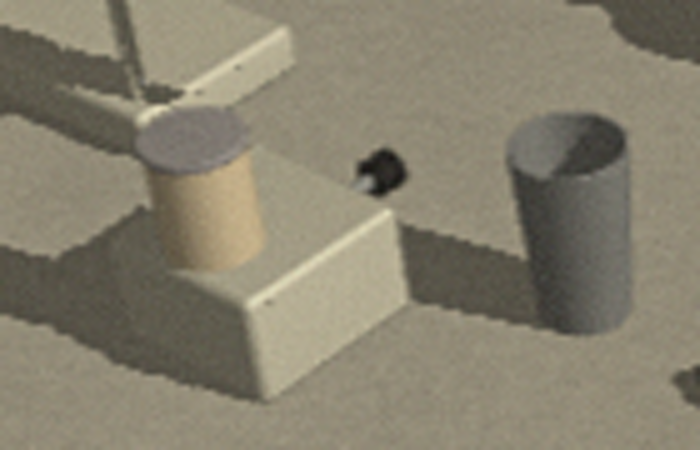

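The knob head moved from (213,166) to about (217,164) in the scene view, with the stem now showing, and the pull force snapped over. The lamp is on. Next, remote 1.

```bash
sed -i 's/GRAY),0,62/GRAY),0,74/' h.py; cat >> h.py <<'E'
CAD=np.array([.598,.0163])
def near(f,p,d=.06):
    L=[r for r in remotes(f) if np.linalg.norm(r[0]-p)<d]
    return min(L,key=lambda r:np.linalg.norm(r[0]-p)) if L else None
def grasp(c,ang,shift=0,z=.0225,op=.065):
    c=np.array(c)+shift*np.array([np.cos(ang),np.sin(ang)])
    robot.gripper_to(op); over(c[0],c[1],ang+np.pi/2,.16 if 0 else .2)
    hit=robot.move_linear(np.array([c[0],c[1],z]),velocity=.1,threshold=10)
    if hit: print('HIT'); st(); return False
    robot.gripper_to(0.0); s=st()
    robot.move_linear(np.array([c[0],c[1],.2]),velocity=.15); s=st()
    return s['opening']>.02
E
python3 - <<'E'
from h import *
f=grab('top'); r=near(f,[.43,-.124]); print(r, ray('scene',np.array([385,172])/5+[140,130],.05))
print(grasp(r[0],r[2],-.008))
g=grab('scene','r1s')
E
```

```text
(array([ 0.43040404, -0.1244706 ]), array([0.1030124 , 0.03090475]), np.float64(-0.48467780811025407), array([352.90277778, 201.45833333])) [[ 0.46117222 -0.40379517  0.05      ]]
t 12.2 ee [ 0.4234 -0.1208  0.0226] F [0.21 0.47 1.74] op 0.0336 q [ 0.3   0.43 -0.11  2.2   0.09  0.52 -1.93]
t 13.6 ee [ 0.4229 -0.1206  0.1993] F [-0.02 -0.41 -0.97] op 0.0338 q [ 0.34  0.12 -0.14  2.07  0.02  0.95 -1.87]
True
```

View pics/r1s.png

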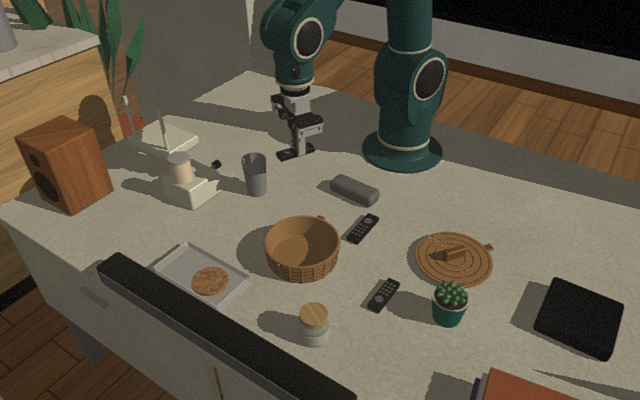

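```bash
cat >> h.py <<'E'
def place(dxy,ang_now,ang_new,shift=0,zrel=.0,op_add=.012,zt=.031):
    """rotate held remote from ang_now to ang_new, put its centre at CAD+dxy"""
    R=robot.get_state()['tool_rot']; yaw=np.arctan2(R[1,1],R[0,1])
    c=CAD+np.array(dxy)+shift*np.array([np.cos(ang_new),np.sin(ang_new)])
    P=np.array([c[0],c[1],.2]); best=None
    for k in (0,1):  # remotes symmetric enough only if shift==0
        if k and shift: continue
        y=yaw+ang_new-ang_now+k*np.pi; q=robot.ik(P,down(y))
        if q is None: continue
        d=np.abs(np.array(q)-robot.get_state()['qpos']).max()
        if best is None or d<best[0]: best=(d,y)
    robot.move_ptp(P,down(best[1])); s=st(); op=s['opening']
    if op<.02: print('LOST'); return False
    hit=robot.move_linear(np.array([c[0],c[1],zt]),velocity=.1,threshold=8); s=st()
    if s['opening']<.02: print('LOST low')
    robot.gripper_to(s['opening']+op_add)
    e=robot.get_state()['ee_pos']; robot.move_linear(np.array([e[0],e[1],.2]),velocity=.15)
    print('hit',hit); return True
E
python3 - <<'E'
from h import *
print(place([0,-.031],-.485,0,-.008))
robot.move_ptp(np.array([.42,.0,.25]),robot.get_state()['tool_rot'])
g=grab('scene','p1s'); f=grab('top','p1t'); crop(f,150,350,100,260,4,'p1c')
E
```

```text
t 14.4 ee [ 0.5896 -0.0151  0.1994] F [ 0.62 -0.46 -0.58] op 0.0339 q [ 0.19  0.39 -0.27  1.72  0.12  1.04 -1.7 ]
t 16.3 ee [ 0.5903 -0.0147  0.0315] F [ 0.47 -1.18 -1.15] op 0.0335 q [ 0.15  0.61 -0.23  1.83  0.2   0.72 -1.76]
hit False
True
```

View pics/p1t.png

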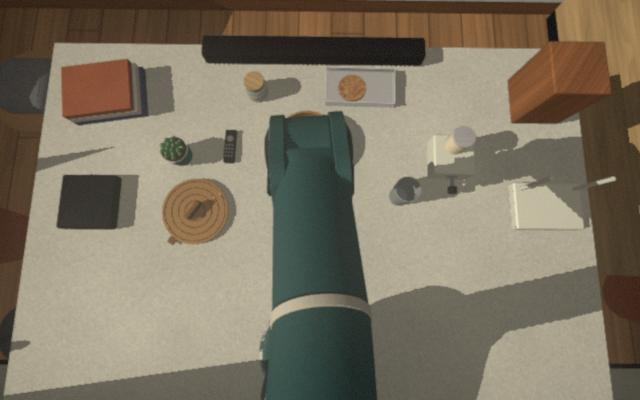

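The top view shows the arm hiding the caddy. Remote 3 at (230,147) and the lid at (196,211) are unmoved. I'll step aside to the right to check the rest.

```bash
python3 - <<'E'
from h import *
robot.move_ptp(np.array([.5,.30,.3]),robot.get_state()['tool_rot'])
g=grab('scene','p1s'); f=grab('top','p1t'); crop(f,200,360,90,220,5,'p1c')
for r in remotes(f): print('remote',[np.round(v,3) for v in r])
E
```

```text
remote [array([0.422, 0.094]), array([0.113, 0.033]), np.float64(0.023), array([280.774, 203.301])]
remote [array([ 0.598, -0.014]), array([0.106, 0.031]), np.float64(0.006), array([317.407, 147.617])]
remote [array([0.598, 0.255]), array([0.1  , 0.033]), np.float64(-0.033), array([229.895, 146.039])]
```

View pics/p1c.png

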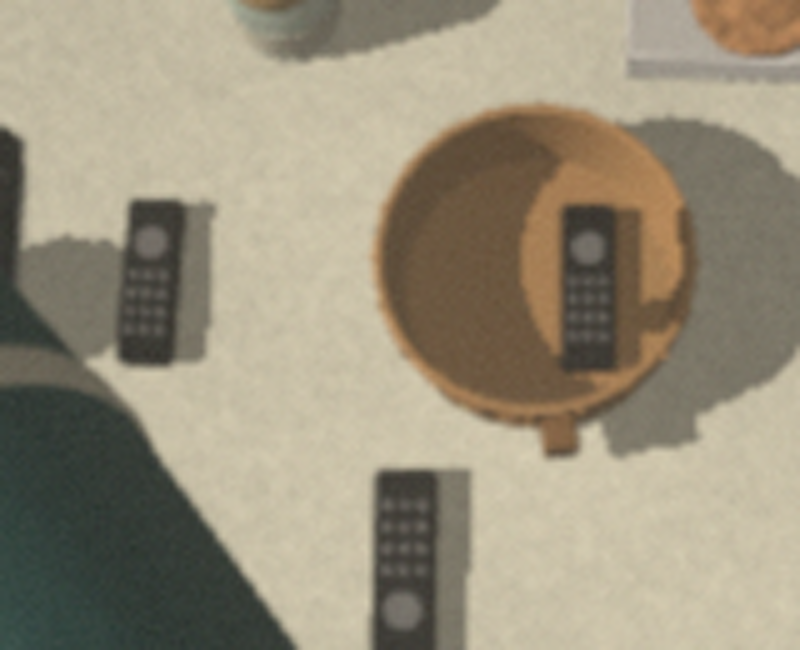

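Remote 1 lies flat in the caddy at (317,148). Next the long remote.

```bash
python3 - <<'E'
from h import *
print(grasp([.422,.094],.023))
print(place([0,.029],.023,0))
robot.move_ptp(np.array([.45,.33,.3]),robot.get_state()['tool_rot'])
g=grab('scene','p2s'); f=grab('top','p2t'); crop(f,200,360,90,220,5,'p2c')
for r in remotes(f): print('remote',[np.round(v,3) for v in r])
E
```

```text
t 24.1 ee [0.422  0.094  0.0225] F [-0.76  0.79  1.86] op 0.0377 q [ 0.09  0.45 -0.44  2.21  0.37  0.55 -2.17]
t 25.4 ee [0.4216 0.094  0.1993] F [ 0.07 -0.33 -0.25] op 0.0377 q [ 0.25  0.13 -0.58  2.08  0.09  0.96 -1.92]
True
t 26.2 ee [0.5975 0.0457 0.1991] F [ 0.34 -0.05 -1.18] op 0.0381 q [ 0.26  0.44 -0.51  1.69  0.24  1.07 -1.89]
t 28.0 ee [0.5983 0.0453 0.0315] F [-1.23 -0.34 -0.83] op 0.0375 q [ 0.2   0.66 -0.43  1.8   0.37  0.77 -1.99]
hit False
True
remote [array([ 0.597, -0.017]), array([0.107, 0.034]), np.float64(-0.022), array([317.568, 147.63 ])]
remote [array([0.599, 0.255]), array([0.097, 0.032]), np.float64(-0.03), array([229.895, 146.   ])]
remote [array([0.599, 0.046]), array([0.123, 0.04 ]), np.float64(-0.023), array([297.553, 146.553])]
```

View pics/p2c.png

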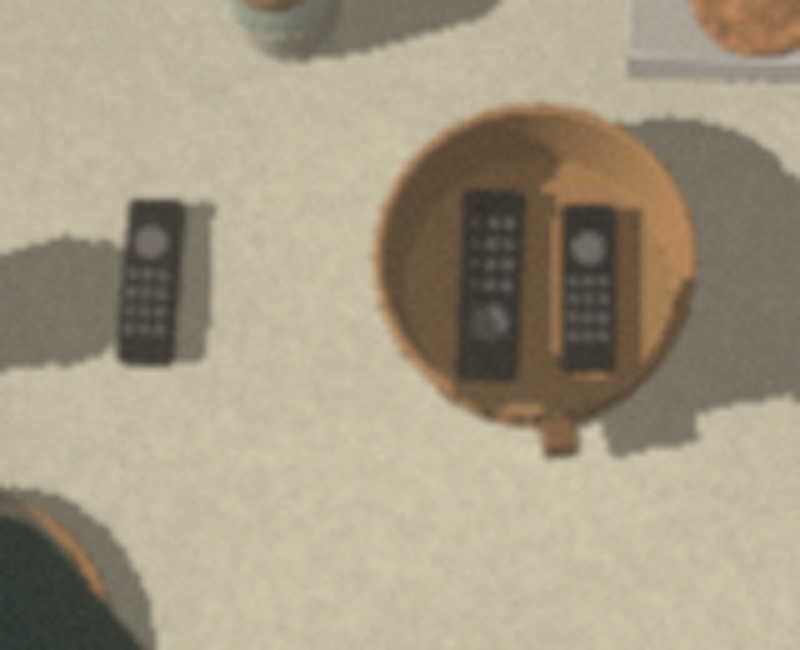

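Both remotes lie flat side by side in the caddy, at (298,147) and (317,148). The third goes across on top of them.

```bash
python3 - <<'E'
from h import *
print(grasp([.599,.255],-.032))
print(place([0,0],-.032,np.pi/2,zt=.0455))
robot.move_ptp(np.array([.45,-.2,.3]),down(-np.pi/2))
g=grab('scene','p3s'); f=grab('top','p3t'); crop(f,150,350,90,250,4,'p3c')
for r in remotes(f): print('remote',[np.round(v,3) for v in r])
for c in discs(f): print(c.mean(0),'lid',disc(c,.015),'caddy',disc(c,.065))
E
```

```text
t 34.9 ee [0.599  0.255  0.0225] F [-1.55 -0.13  1.87] op 0.0336 q [-0.11  0.75 -0.49  1.66  0.44  0.84 -2.38]
t 36.2 ee [0.5986 0.2548 0.199 ] F [ 0.47 -0.42 -1.14] op 0.0335 q [-0.05  0.55 -0.57  1.55  0.32  1.13 -2.29]
True
t 38.1 ee [0.5978 0.0167 0.1995] F [-0.07  0.5   0.53] op 0.0336 q [-0.83  0.63  1.08  1.73 -0.6   1.16 -2.71]
t 39.8 ee [0.5983 0.0163 0.0459] F [ 0.04 -1.06  0.52] op 0.0333 q [-0.72  0.8   0.9   1.83 -0.79  0.91 -2.59]
hit False
True
[188.24352332 221.47150259] lid (array([0.36983534, 0.36271782]), np.float64(0.09611299870232533), np.float64(2.5269489408806822), np.float64(0.0194077081059619)) caddy (array([0.36488516, 0.34543045]), np.float64(0.09166814660071831), np.float64(2.526948940880689), np.float64(0.018510177144208467))
[306.95675676 143.65945946] lid (array([0.61472841, 0.01758007]), np.float64(0.09866449564971655), np.float64(-2.997521280007808), np.float64(0.021890281393423694)) caddy (array([0.59840194, 0.01626305]), np.float64(0.09412753975794891), np.float64(-2.997375074339288), np.float64(0.020803885134531144))
[ 13.78372591 208.25481799] lid (array([0.40473531, 0.92096281]), np.float64(0.20479257927616415), np.float64(-0.9647914446033639), np.float64(0.13062486492721118)) caddy (array([0.3986249 , 0.87594675]), np.float64(0.1953362475931054), np.float64(-0.8818427083173546), np.float64(0.12476495320627376))
[96.50854701 88.5982906 ] lid (array([0.78291174, 0.68319894]), np.float64(0.10984026434477055), np.float64(1.1099150978179806), np.float64(0.0291164129749253)) caddy (array([0.75902162, 0.65120402]), np.float64(0.10488900299262865), np.float64(1.7075199126011262), np.float64(0.027820512728202074))
```

View pics/p3c.png

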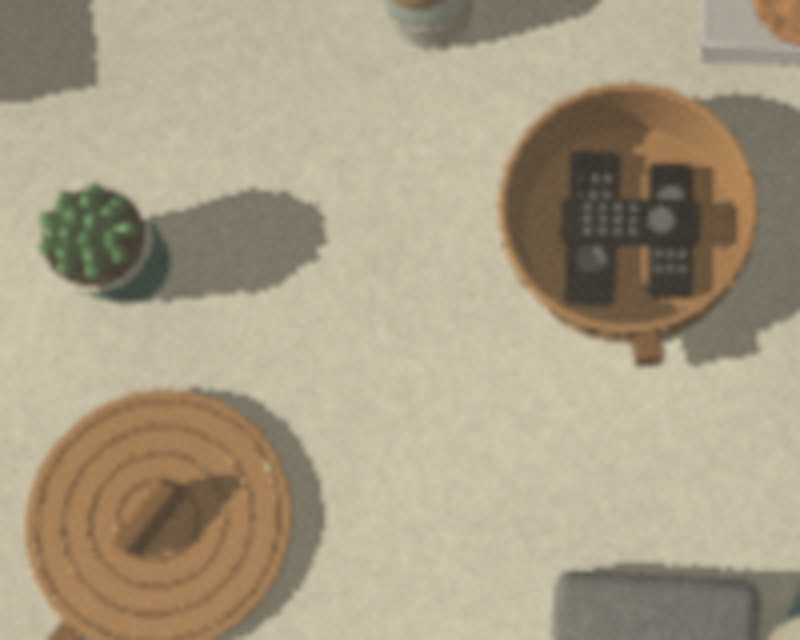

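View pics/p3s.png

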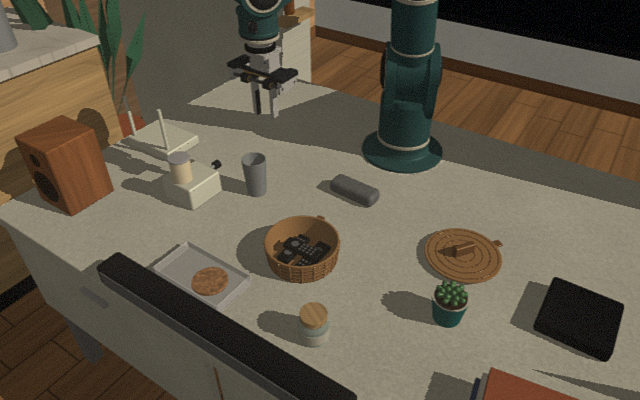

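The third remote lies across the other two, centred in the caddy at (308,145). The lid has been knocked to (188,221) in the top view, so I re-measure lid and caddy. I'll use only the far-side rim arcs in both views, because the near silhouette includes the outer wall.

```bash
cat >> h.py <<'E'
def fararc(c,n,z,R,half=1.4,guess=None):
    K,Rm,t=cam(n); C=(-Rm.T@t)[:2]; P=ray(n,c,z)[:,:2]; o=P.mean(0) if guess is None else np.array(guess)
    from scipy.optimize import least_squares
    for _ in range(5):
        d=P-o; a=np.arctan2(d[:,1],d[:,0]); a0=np.arctan2(*(o-C)[::-1]); m=np.abs(wrap(a-a0))<half
        m&=np.abs(np.linalg.norm(d,axis=1)-R)<.012
        Q=P[m]; s=least_squares(lambda p:np.linalg.norm(Q-p[:2],axis=1)-p[2],[*o,R],loss='soft_l1',f_scale=.001); o=s.x[:2]
    return o,s.x[2],m.sum()
def measure(f,g,lidz=.016,lidguess=None):
    out={}
    for n,im in(('top',f),('scene',g)):
        m=cv2.morphologyEx(brown(im),cv2.MORPH_CLOSE,np.ones((5,5),np.uint8))
        for c in cv2.findContours(m,cv2.RETR_EXTERNAL,cv2.CHAIN_APPROX_NONE)[0]:
            if cv2.contourArea(c)<1800: continue
            c=c[:,0].astype(float)
            for nm,gs,z,R in(('caddy',CAD,.065,.096),('lid',lidguess,lidz,.099)):
                if gs is None: continue
                P=ray(n,c,z)[:,:2]
                if np.linalg.norm(P.mean(0)-gs)<.05:
                    o,r,k=fararc(c,n,z,R,guess=gs); out[n,nm]=o
                    print(n,nm,o.round(4),round(r,4),k)
    return out
E
python3 - <<'E'
from h import *
f=cv2.imread('pics/p3t.png'); g=cv2.imread('pics/p3s.png')
measure(f,g,.016,[.37,.363])
crop(f,160,340,140,260,4,'a1');crop(g,410,510,215,295,7,'a2');crop(g,255,350,205,290,7,'a3')
E
```

```text
top lid [0.368  0.3607] 0.0979 85
top caddy [0.6013 0.0163] 0.0923 76
scene lid [0.3716 0.3657] 0.0971 84
scene caddy [0.6031 0.0206] 0.0948 82
```

View pics/a1.png

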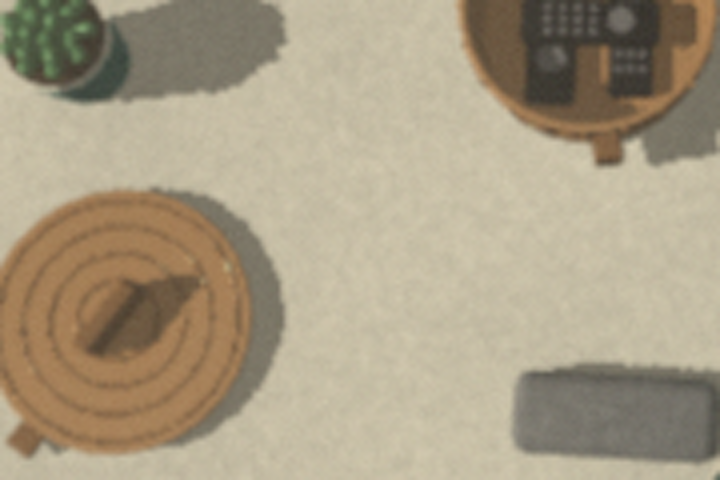

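View pics/a2.png

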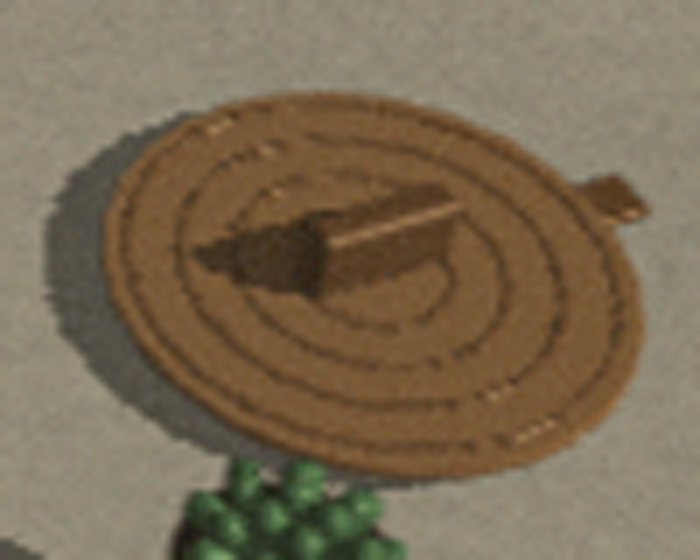

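View pics/a3.png

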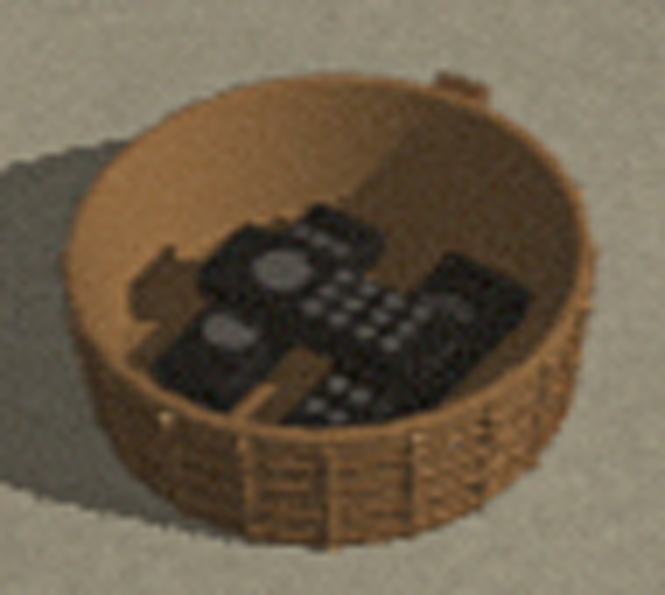

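```bash
python3 - <<'E'
from h import *
def d(p,o): v=p[0,:2]-o; return np.linalg.norm(v),np.arctan2(v[1],v[0])
L=np.array([.370,.363]);C=np.array([.6015,.018])
print(d(ray('top',np.array([[25,440]])/4+[160,140],.015),L),d(ray('scene',np.array([[612,197]])/7+[410,215],.015),L))
print(d(ray('top',np.array([[608,152]])/4+[160,140],.056),C),d(ray('scene',np.array([[462,82]])/7+[255,205],.056),C))
# handle top long edge: top-view (93,350)-(145,285) lit/dark ridge ; scene top ridge (328,243)-(462,200)
for n,a in(('top',np.array([[80,340],[127,280.]])/4+[160,140]),('scene',np.array([[328,243],[462,205.]])/7+[410,215])):
    P=ray(n,a,.046); v=P[0]-P[1]; print(n,P.round(3),P.mean(0),np.linalg.norm(v),np.arctan2(v[1],v[0]))
print(robot.ik(np.array([.37,.363,.2]),down(2.525+np.pi/2)),robot.ik(np.array([.37,.363,.2]),down(2.525-np.pi/2)))
for s in(1,-1): print(robot.ik(np.array([.6015,.018,.25]),down(-2.99+s*np.pi/2)))
E
```

```text
(np.float64(0.10890374694786464), np.float64(2.5465081843217066)) (np.float64(0.1084348000550628), np.float64(2.496821316574268))
(np.float64(0.11243031552383655), np.float64(-2.976748478869893)) (np.float64(0.10960767202788826), np.float64(-3.0226822934705897))
top [[0.351 0.378 0.046]
 [0.394 0.347 0.046]] [0.37258481 0.36238341 0.046     ] 0.053494175266701804 2.5284591641046417
scene [[0.398 0.356 0.046]
 [0.353 0.389 0.046]] [0.3755487  0.37228355 0.046     ] 0.05646888262286601 -0.6309894493759733
[-1.69464429  0.43674974  1.0890111   1.92787971 -0.44775387  1.04677168
 -2.59876114] [-1.38206223  0.29830653  0.65236169  1.92039553 -0.21474556  0.99223918
  0.32155356]
[-0.65056544  0.43839245  0.76463512  1.6653629  -0.32488097  1.16967541
 -1.2238186 ]
[ 0.68089604  0.57288809 -1.08398633  1.62017636  0.52517378  1.27160133
  1.2254147 ]
```

```bash
python3 - <<'E'
from h import *
f=grab('top'); g=grab('scene'); measure(f,g,.016,[.37,.363])
robot.gripper_to(.05)
L=[.370,.363]; yaw=over(*L,2.522-np.pi/2,.2); print(yaw)
print(robot.move_linear(np.array([*L,.037]),velocity=.08,threshold=8)); st()
robot.gripper_to(0.); st()
robot.move_linear(np.array([*L,.25]),velocity=.12); s=st(); R=s['tool_rot']; print(np.arctan2(R[1,1],R[0,1]))
grab('scene','l1s')
E
```

```text
top lid [0.3676 0.3602] 0.0983 85
top caddy [0.6009 0.0161] 0.0926 76
scene lid [0.3722 0.3661] 0.0976 83
scene caddy [0.6027 0.0202] 0.0942 83
0.9512036732051037
False
t 47.7 ee [0.3701 0.3632 0.0373] F [ 0.29 -0.25 -0.69] op 0.0499 q [-1.25  0.55  0.51  2.02 -0.43  0.67  0.49]
t 48.3 ee [0.37  0.363 0.037] F [-0.79  0.1  -0.12] op 0.0157 q [-1.25  0.55  0.51  2.02 -0.43  0.67  0.49]
t 50.2 ee [0.3699 0.3628 0.2495] F [ 0.35  0.25 -2.3 ] op 0.0158 q [-1.41  0.24  0.68  1.87 -0.17  1.1   0.28]
0.9511827807439771
```

View pics/l1s.png

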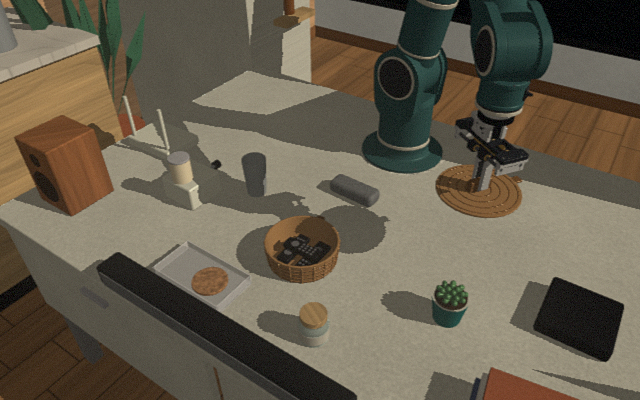

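The lid is held level at (480,188) and there has been no slip. Carrying it over the caddy, then a check before lowering.

```bash
python3 - <<'E'
from h import *
C=np.array([.6015,.018]); yaw=.9512+wrap(-2.995-2.522)
robot.move_ptp(np.array([*C,.25]),down(yaw)); s=st()
robot.move_linear(np.array([*C,.125]),velocity=.1,threshold=8); s=st()
f=grab('top','l2t'); g=grab('scene','l2s'); crop(f,220,400,80,230,4,'l2c'); crop(g,240,370,170,290,5,'l2d')
# lid flange top now at z = tcp-.037+.016
z=s['ee_pos'][2]-.021
for n,im in(('top',f),('scene',g)):
    m=cv2.morphologyEx(brown(im),cv2.MORPH_CLOSE,np.ones((5,5),np.uint8))
    for c in cv2.findContours(m,cv2.RETR_EXTERNAL,cv2.CHAIN_APPROX_NONE)[0]:
        if cv2.contourArea(c)<1200: continue
        c=c[:,0].astype(float); P=ray(n,c,z)[:,:2]
        if np.linalg.norm(P.mean(0)-C)<.06: print(n,fararc(c,n,z,.099,half=2.,guess=C))
E
```

```text
t 51.8 ee [0.6014 0.0191 0.2498] F [ 0.2  -0.23 -2.2 ] op 0.0159 q [-0.66  0.44  0.78  1.67 -0.33  1.17  1.92]
t 53.2 ee [0.6018 0.018  0.1256] F [-0.17  0.43 -2.89] op 0.0159 q [-0.6   0.58  0.7   1.78 -0.45  0.95  2.01]
top (array([ 0.59086297, -0.04468896]), np.float64(0.099), np.int64(0))
scene (array([0.60338292, 0.0212739 ]), np.float64(0.09674054035858122), np.int64(103))
```

View pics/l2d.png

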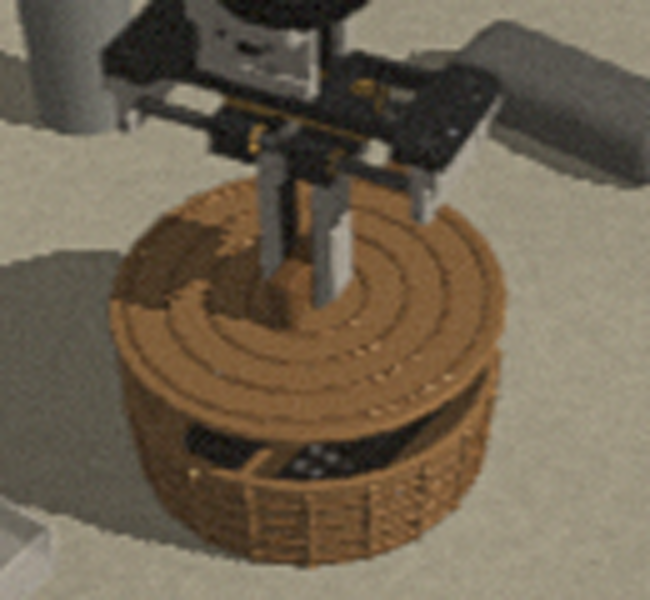

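View pics/l2c.png

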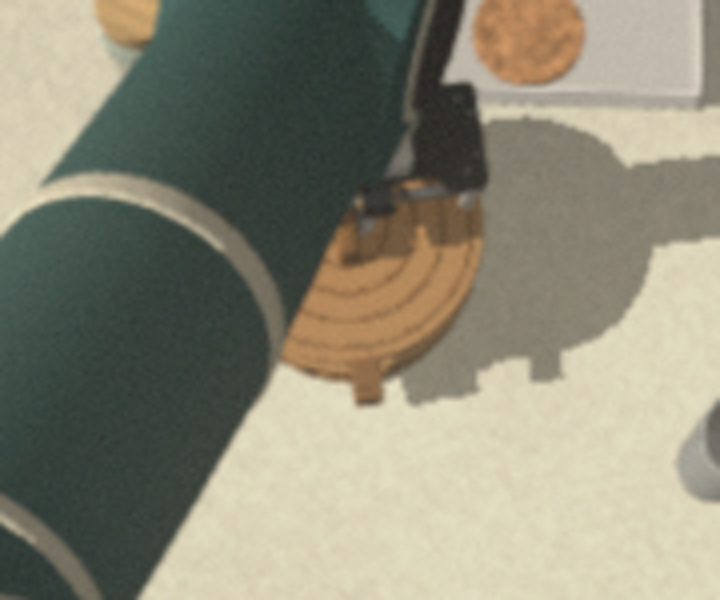

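In the scene view the held lid at (0.6034, 0.0213) agrees with the caddy at (0.603, 0.0203), and the tab at (312,175) in the top view covers the catch. Lowering now.

```bash
python3 - <<'E'
from h import *
C=np.array([.6015,.018])
print(robot.move_linear(np.array([*C,.0925]),velocity=.04,threshold=6)); s=st()
robot.pause(.2); s=st()
f=grab('top','l3t'); g=grab('scene','l3s'); crop(g,240,370,170,290,5,'l3d')
E
```

```text
True
t 54.1 ee [0.6011 0.018  0.0927] F [-3.02  0.4   9.47] op 0.0155 q [-0.57  0.62  0.67  1.8  -0.48  0.89  2.03]
t 54.3 ee [0.6012 0.018  0.0927] F [-2.08 -0.01  8.23] op 0.016 q [-0.57  0.62  0.67  1.8  -0.48  0.89  2.03]
```

View pics/l3d.png

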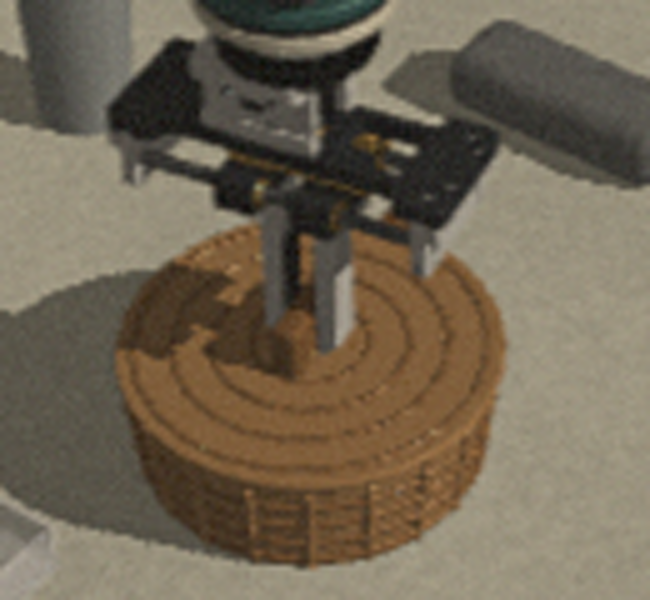

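The lid appears seated, with contact at TCP z = 0.0927 against 0.092 expected. Releasing and checking both views.

```bash
python3 - <<'E'
from h import *
robot.gripper_to(.045); e=robot.get_state()['ee_pos']
robot.move_linear(np.array([e[0],e[1],.25]),velocity=.15)
robot.move_ptp(np.array([.42,-.33,.27]),down(-1.61))
f=grab('top','l4t'); g=grab('scene','l4s'); crop(f,250,410,90,210,5,'l4c'); crop(g,140,370,130,290,3,'l4d')
C=np.array([.6015,.018]); z=.071
for n,im in(('top',f),('scene',g)):
    m=cv2.morphologyEx(brown(im),cv2.MORPH_CLOSE,np.ones((5,5),np.uint8))
    for c in cv2.findContours(m,cv2.RETR_EXTERNAL,cv2.CHAIN_APPROX_NONE)[0]:
        if cv2.contourArea(c)<1200: continue
        c=c[:,0].astype(float); P=ray(n,c,z)[:,:2]
        if np.linalg.norm(P.mean(0)-C)<.06: print(n,fararc(c,n,z,.099,half=1.4,guess=C))
for r in remotes(f): print('remote',r[0])
st()
E
```

```text
top (array([0.60078269, 0.01738726]), np.float64(0.09619433963662535), np.int64(81))
scene (array([0.60236326, 0.02047914]), np.float64(0.097602550474459), np.int64(82))
remote [0.04176229 0.86064667]
t 58.6 ee [ 0.4202 -0.3297  0.2699] F [ 1.92 -0.3  -0.62] op 0.045 q [-0.26  0.36  1.09  1.81 -0.34  1.18 -0.67]
```

View pics/l4c.png

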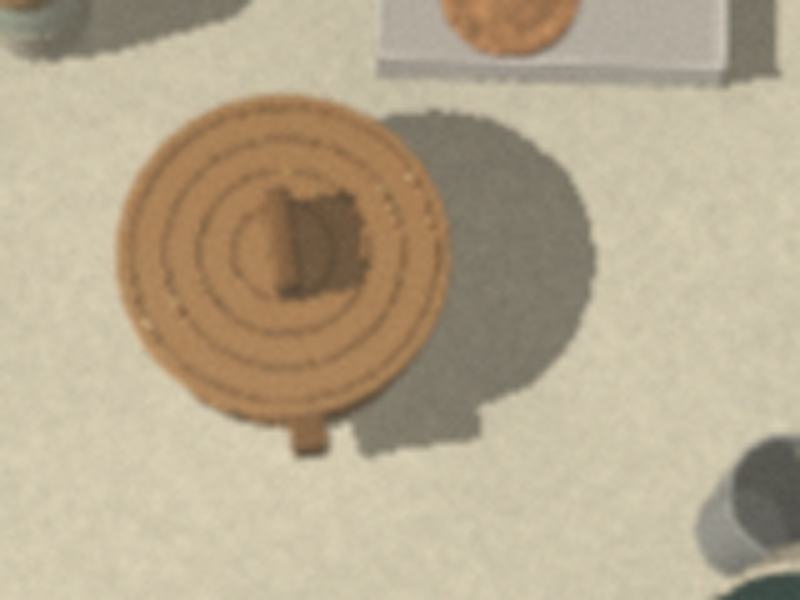

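View pics/l4d.png

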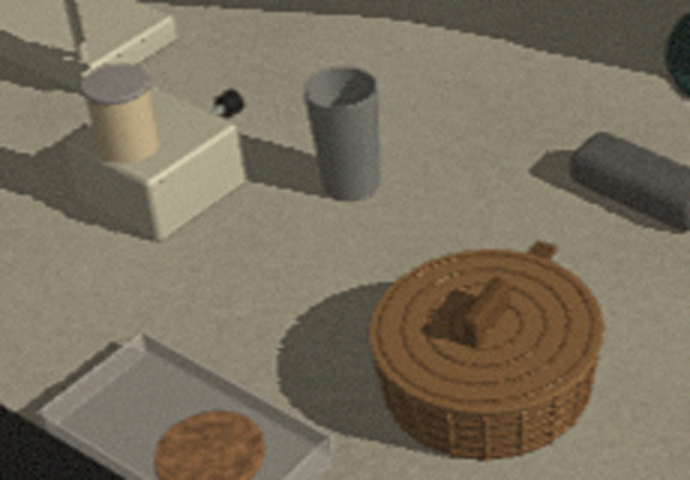

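The lid is seated level, centred within about 1 mm, with its tab over the catch at (312,177). The knob is still out and the tumbler is unmoved. Now I push the knob in.

```bash
python3 - <<'E'
from h import *
ya=-0.04; ax=np.array([np.cos(ya),np.sin(ya),0]); k=np.array([.458,-.410,.05])
robot.gripper_to(.06)
robot.goto_joints(np.array([.68,.42,-.01,1.63,0.,1.09,-.94])); st()
robot.move_ptp(np.array([k[0],k[1],.2]),down(-np.pi/2+ya)); st()
print(robot.move_linear(k,velocity=.08,threshold=8)); st()
robot.gripper_to(0.); s=st(); p=s['ee_pos']
for d in (.007,.013,.0185): robot.move_linear(p+ax*d,velocity=.03,threshold=25); st()
robot.pause(.2); robot.gripper_to(.055); st()
e=robot.get_state()['ee_pos']; robot.move_linear(np.array([e[0],e[1],.25]),velocity=.15)
robot.move_ptp(np.array([.32,-.36,.27]),down(-np.pi/2)); robot.pause(.3)
f=grab('top','ft'); g=grab('scene','fs'); crop(f,400,520,110,230,5,'fc'); crop(g,140,280,130,220,5,'fcs'); st()
E
```

```text
t 60.5 ee [ 0.4681 -0.4102  0.2158] F [-0.6  -0.64 -0.04] op 0.0605 q [ 0.68  0.42 -0.01  1.63 -0.    1.09 -0.94]
t 60.7 ee [ 0.4577 -0.4094  0.1996] F [0.48 0.1  0.45] op 0.0601 q [ 0.68  0.42 -0.01  1.67  0.    1.05 -0.93]
False
t 62.8 ee [ 0.4582 -0.4102  0.0504] F [0.1  0.05 0.09] op 0.0601 q [ 0.69  0.61 -0.01  1.76  0.01  0.77 -0.94]
t 63.4 ee [ 0.458  -0.4101  0.05  ] F [-0.43 -0.67  0.05] op 0.0251 q [ 0.69  0.61 -0.01  1.76  0.01  0.77 -0.94]
t 63.8 ee [ 0.4652 -0.4103  0.05  ] F [-1.84  1.04  1.88] op 0.0253 q [ 0.68  0.61 -0.01  1.75  0.01  0.78 -0.94]
t 64.1 ee [ 0.4718 -0.4106  0.0501] F [ 4.44  0.11 -1.11] op 0.025 q [ 0.67  0.62 -0.01  1.73  0.01  0.78 -0.95]
t 64.5 ee [ 0.4761 -0.4108  0.05  ] F [-4.27  1.8   3.51] op 0.0251 q [ 0.67  0.63 -0.01  1.72  0.01  0.79 -0.95]
t 65.3 ee [ 0.4765 -0.4108  0.05  ] F [-0.54 -0.06  0.27] op 0.0554 q [ 0.67  0.63 -0.01  1.72  0.01  0.79 -0.95]
t 67.9 ee [ 0.3203 -0.36    0.2697] F [ 0.41 -0.21 -0.25] op 0.0552 q [ 0.77  0.11  0.01  1.9  -0.    1.12 -0.79]
```

View pics/fcs.png

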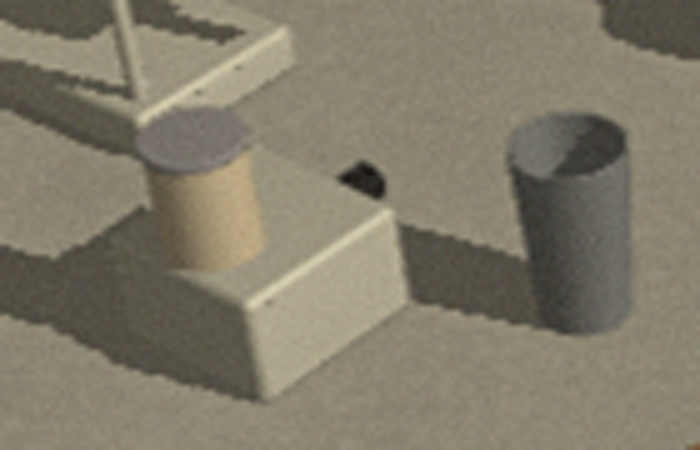

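View pics/ft.png

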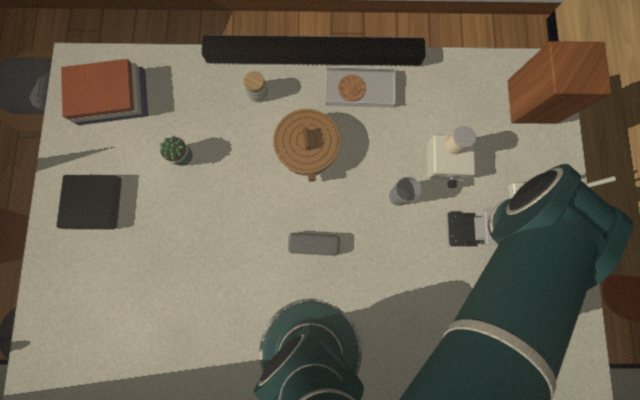

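View pics/fs.png

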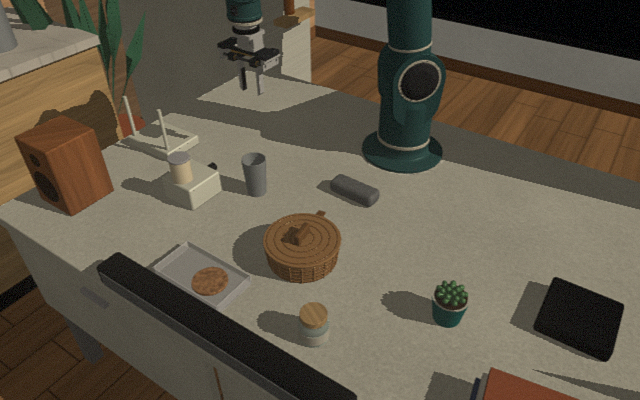

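The knob is back at its starting place in the scene view, (213,166), and the stem no longer shows. The lid is seated at (307,142) in the top view, no remotes are left on the console, and the tumbler and pot are unmoved. The arm is clear, so I'm handing in.

```bash
python3 -c "
from rig import robot; print(robot.sign_off())"
```

```text
the job is handed in; nothing more can be done
None
```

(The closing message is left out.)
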